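# Present the free portafilter under the grinder's chute

### The job

Two portafilters sit in the tamping stands; the one with the tamper standing in it is already done, so leave that one and the tamper alone. Take the other, empty one by its handle, lift it clear and hold it up to the grinder: level, handle pointing straight out from the grinder's front, basket centred under the chute with its rim about two centimetres below the chute's mouth, and the basket's far side gently pushing the grinder's start switch in. Finish like that, still holding the portafilter with the switch pressed, and do not disturb anything else.

Things in the scene. Friction and masses are not known exactly. Their poses are not given: they have to be found in the camera images.
- portafilter_1: one of two identical bottomless portafilters (coffee filter holders), loose, 0.27 kg: round open steel basket, mouth up, dark wooden handle out level along -x. Origin: centre of the basket's underside. Basket 66 mm across, 42 mm high; head ring 73 mm across at z = 16 to 41 mm, side lugs to y = +-42.5 mm. Centre of mass 28 mm from the basket axis towards the handle. Either one may be in either stand
- portafilter_2: one of two identical bottomless portafilters (coffee filter holders), loose, 0.27 kg: round open steel basket, mouth up, dark wooden handle out level along -x. Origin: centre of the basket's underside. Basket 66 mm across, 42 mm high; head ring 73 mm across at z = 16 to 41 mm, side lugs to y = +-42.5 mm. Centre of mass 28 mm from the basket axis towards the handle. Either one may be in either stand
- portafilter_1_rim (a point): centre of portafilter_1's basket mouth, in the plane of its rim (42 mm above its origin)
- portafilter_2_rim (a point): centre of portafilter_2's basket mouth, in the plane of its rim (42 mm above its origin)
- portafilter_1_grip (a point): good place to grip portafilter_1's handle: on its axis, 105 mm from the basket's axis (along -x) and 29 mm above the origin; the handle is 27 mm wide and 27 mm tall from x = -62 to -185 mm
- portafilter_2_grip (a point): good place to grip portafilter_2's handle: on its axis, 105 mm from the basket's axis (along -x) and 29 mm above the origin; the handle is 27 mm wide and 27 mm tall from x = -62 to -185 mm
- tamper: coffee tamper, 58 mm steel foot with a dark wooden knob, 88 mm tall, standing loose in the basket of the portafilter that is already done (either one, in either stand), its top then 135 mm above the worktop; origin: centre of its underside. (A second, spare tamper at the back left of the worktop does not matter)
- stand_1: turned wooden tamping stand, fixed, 60 mm high, 95 mm across, bore 72 mm; origin: centre of its underside. A portafilter hangs in it by the head ring, origin 44 mm above the worktop, its lowest 16 mm sunk in the bore: lift it straight up about 20 mm to free it. The handle points to the front edge of the worktop (world -x) within 0.3 rad
- stand_2: turned wooden tamping stand, fixed, 60 mm high, 95 mm across, bore 72 mm; origin: centre of its underside. A portafilter hangs in it by the head ring, origin 44 mm above the worktop, its lowest 16 mm sunk in the bore: lift it straight up about 20 mm to free it. The handle points to the front edge of the worktop (world -x) within 0.3 rad
- grinder: coffee grinder, fixed: steel column 110 mm deep (x), 120 mm wide, 280 mm high, hopper above to 408 mm. Origin: under the column's centre, on the worktop; its front faces its own -x. A black spout housing (54 mm wide, z = 230 to 276 mm) juts out to x = -133 mm and carries the chute; base plate 32 mm high, out to x = -172 mm; open space between
- grinder_chute (a point): centre of the chute's round mouth (34 mm across), which opens downward 200 mm above the worktop, at x = -110 mm, y = 0 in the grinder's frame; axes as the grinder's
- dose_switch (a joint): travel of the grinder's start switch in m: 0 = out, 0.010 = fully in (about 3.5 N, spring return). A button 22 mm across on the column's front below the spout, pressed level along the grinder's +x; pressed from 0.0025 on. A portafilter centred under the chute at the right height pushes it in by 5 mm
- dose_switch_face (a point): centre of the switch's front face, moving with it: when out, 31.5 mm behind the chute's axis (grinder +x) and 34 mm below the chute's mouth
- milk_jug: steel milk jug, 129 mm tall, bystander, loose, to be left alone; origin: underside
- mug: pale blue mug, 90 mm tall, bystander, loose, to be left alone; origin: underside
- tea_jar: glass jar with black lid, 71 mm across, 115 mm tall, bystander, loose, to be left alone; origin: underside
Mind the look-alikes: they are no part of the job. Leave any pink or purple look-alike of the tamper alone.

How it is judged:
On the way:
1. the empty portafilter is lifted clear of its stand by its handle, with the tamper still in the other one (((height (world z) of portafilter_1 above 0.068 m and contact force between the fingers and portafilter_1 above 1 N and x of the grasp point in the frame of portafilter_1 below -0.045 m and contact force between portafilter_1 and stand_1 below 0.2 N and contact force between portafilter_1 and stand_2 below 0.2 N and distance between tamper and portafilter_2 below 0.02 m) or (height (world z) of portafilter_2 above 0.068 m and contact force between the fingers and portafilter_2 above 1 N and x of the grasp point in the frame of portafilter_2 below -0.045 m and contact force between portafilter_2 and stand_1 below 0.2 N and contact force between portafilter_2 and stand_2 below 0.2 N and distance between tamper and portafilter_1 below 0.02 m))), for 0.2 s.
At the end, for the whole second after the job is handed in: The tamper-free portafilter is held still by its handle under the chute: centred within 12 mm, rim 5 to 35 mm below its mouth, level within 0.12 rad, square to the grinder within 0.2 rad, switch in by over 2.5 mm; the tamper stands in the other one, both within 20 mm of their start (value of joint dose_switch above 0.0025 m and distance of tamper from where it was at the start of the episode below 0.02 m and ((distance between tamper and portafilter_2 below 0.02 m and distance of portafilter_2 from where it was at the start of the episode below 0.02 m and horizontal distance between portafilter_1_rim and grinder_chute below 0.012 m and z of portafilter_1_rim in the frame of grinder_chute between -0.035 and -0.005 m and angle between portafilter_1's own z axis and vertical below 0.12 rad and angle between the x axis of portafilter_1 and the x axis of grinder, either way round below 0.2 rad and contact force between the fingers and portafilter_1 above 3 N and x of the grasp point in the frame of portafilter_1 below -0.045 m and linear speed of portafilter_1 below 0.02 m/s) or (distance between tamper and portafilter_1 below 0.02 m and distance of portafilter_1 from where it was at the start of the episode below 0.02 m and horizontal distance between portafilter_2_rim and grinder_chute below 0.012 m and z of portafilter_2_rim in the frame of grinder_chute between -0.035 and -0.005 m and angle between portafilter_2's own z axis and vertical below 0.12 rad and angle between the x axis of portafilter_2 and the x axis of grinder, either way round below 0.2 rad and contact force between the fingers and portafilter_2 above 3 N and x of the grasp point in the frame of portafilter_2 below -0.045 m and linear speed of portafilter_2 below 0.02 m/s))); the arm keeps its last pose, push and grip.
It fails at once if the tamper, or the portafilter it stands in, is dragged away or knocked over (distance of tamper from where it was at the start of the episode above 0.03 m or angle between tamper's own z axis and vertical above 0.4 rad).
It fails at once if a portafilter is rammed against the grinder (over 22 N) (contact force between any of portafilter_1, portafilter_2 and grinder above 22 N).
It fails at once if a bystander (milk jug, mug, tea jar) is pushed away (distance of any of milk_jug, mug, tea_jar from where it was at the start of the episode above 0.03 m).
It also fails if it takes over 35 s, if anything falls off the work surface, if the arm or the gripper's body presses on something with over 40 N, if the wrist force passes 120 N, or if a joint passes its speed limit or range.

### The arm

A 7-joint arm with a two-finger parallel gripper is mounted at the origin on a cart in front of the work surface, level with it; the furniture and walls round the work are solid. World frame = base frame: x ahead of the robot, y to its left, z up, the work surface at z = 0. Lengths are in m, angles in rad, forces in N, time in s.
With the tool pointing down it reaches from about 0.4 to 0.85 m from the base axis. Payload 4.5 kg.
Tool frame: the origin (TCP) lies midway between the tips of the shut fingers; the grasp point (between the pads) lies 19 mm behind it (env.hold_point_z is the distance from the TCP to the grasp point, in m); z points along the fingers, y is the line along which they close (so a half turn about z gives the same grasp; the last joint's range is limited). The gripper opens to 85 mm and grips with 20 to 120 N. Pads are 22 mm wide; open, the fingers measure 114 mm over their backs; the gripper's body (76 mm by 85 mm) begins 54 mm behind the grasp point. The pads swing forward as they close: fully open they stand 13 mm farther back than shut.
Start: joints at [1.321, 0.689, -0.195, 1.565, 0.157, 0.902, -0.215], TCP at [0.175, -0.6, 0.231] pointing down, gripper open.
Joint ranges: [-3.01, 3.01], [-0.46, 2.08], [-1.47, 1.51], [0.13, 2.56], [-1, 4.14], [0.04, 2.09], [-2.66, 2.66]. Speed limits (rad/s): [2.57, 2.57, 3.14, 3.14, 3.14, 3.14, 3.14].

### API

Orientations are given as a unit quaternion [x, y, z, w].
In Python, from plant import get_state, snapshot, get_calibration, workorder, env gives the robot as it stands.
- The arm moves only by the tool move_arm, never from a script. Its argument "deltas" is a list that holds one entry, the list of rows, each a list of 7 numbers: the turn, a rotation vector about the tool's x, y, z in rad, then the shift along the tool's x, y, z in m, then the closure in counts, from 0 (fully open) to 255 (shut). A call has exactly 10 rows; each row shifts and turns the commanded pose from where the row before left it, along the tool's axes as they then stand; what a row does not reach is not made up. A row lasts 1/8 s, in which the tool goes at most 62.5 mm and 10.7 degrees, less where a joint would pass 70% of its speed; a pose out of reach is approached as far as the arm can. A call is refused whole if a number of a shift passes 0.0625 or a number of a turn 0.188, either way. A call with a gripper value outside its range is refused whole. The fingers move at their own pace and stop on an object; "squeeze" is the grip in N (left out, the last holds). Time passes only in rows, so rows that do not move let the fingers close, or fill a call up. It gives the time, the measured TCP pose, the force, the opening and the grip force at its end, in the units of the state.
- get_state(): the state, without advancing time (a new reading comes with each control period).
- snapshot(name): name is "scene" or "top" or "wrist"; returns the picture (384x512x3 uint8, red, green, blue); there is no depth.
- get_calibration(name): a dict with "fx", "fy", "cx", "cy" (pixels), "k1" (the pictures are not rectified: a ray, as slopes to the right and down, at radius r is drawn at 1 + k1 r^2 times it, then the intrinsics apply), "xyz" and "attitude" of the camera in the world; the wrist camera has in their place "mount" (4x4, takes a point from camera to tool coordinates, whose origin is the TCP and whose axes are the flange's). Camera axes: x right, y down, z forward; pixel columns grow to the right and rows downward; lengths in m; the calibration is good to about 2 mm. A picture is of the moment at which its call begins: read the wrist's pose just before it. get_calibration takes no time and is no camera call.
- workorder.hand_in(): hands the job in; it is judged then, once.
The state is a dict: "t": time; "joint_positions": joint angles; "dq": joint speeds; "tau": joint torques, N m; "tcp_pos": TCP position; "eef_rot": TCP orientation; "contact_force": force on the tool from outside, world axes, zero at the start; "torque": the same for the moment, N m; "finger_gap": opening from 0.0 (shut) to 1.0 (fully open); "grasp_force": force on a finger pad.
Only numpy, scipy, OpenCV 4.12 (cv2) and the standard library are available. Lean on these libraries where they do the work, as an engineer would, in place of code of your own. Each camera call takes 0.05 s, during which the arm holds its last target. There are 200 camera calls.

## Working session

There is one attempt and no reset: what is moved stays moved. The work goes in short steps, Python scripts to look and compute and a tool call to move; the robot and the scene stay as the last step left them, time stands still between calls to the robot, and variables do not carry over. Pictures are saved under pics/ and viewed, at most 10 in all, crops included, and the job is handed in when it is done.

Besides the shell and the picture viewer there is one more tool, called as name(argument=value, ...) on one line, values as JSON. move_arm: Moves the arm, as the interface text tells. Its arguments: {"type":"object","properties":{"deltas":{"type":"array"},"squeeze":{"type":"number"}},"required":["deltas"]}

```bash
mkdir -p pics; ls; python3 - <<'E'
from plant import *
import cv2
for n in ("scene","top"):
    cv2.imwrite(f"pics/{n}0.png",cv2.resize(snapshot(n)[:,:,::-1],(768,576),interpolation=cv2.INTER_CUBIC))
for n in ("scene","top","wrist"): print(n,get_calibration(n))
print(get_state(), env.hold_point_z)
E
```

```text
pics
scene {'fx': 462.9576195262161, 'fy': 462.9576195262161, 'cx': 253.18735911329324, 'cy': 185.5704460430065, 'k1': -0.14761586839605154, 'xyz': array([0.01032493, 0.89947583, 1.22655556]), 'attitude': array([-0.25503855,  0.89479548, -0.35024116,  0.10783092])}
top {'fx': 346.99114221990845, 'fy': 346.99114221990845, 'cx': 250.80580457171197, 'cy': 196.08835748572596, 'k1': -0.0012888590898033415, 'xyz': array([0.36732654, 0.07589792, 1.2612439 ]), 'attitude': array([ 0.70705183, -0.70381257,  0.04899505, -0.04821885])}
wrist {'fx': 294.29596211811895, 'fy': 294.29596211811895, 'cx': 260.97185458025587, 'cy': 196.18041434563463, 'k1': -0.0031049379816288037, 'mount': array([[-1.67854744e-04, -9.51298450e-01, -3.08271360e-01,
         7.92291695e-02],
       [ 9.99999965e-01, -2.22190908e-04,  1.41158517e-04,
        -4.85068073e-04],
       [-2.02778972e-04, -3.08271325e-01,  9.51298454e-01,
        -1.41821020e-01],
       [ 0.00000000e+00,  0.00000000e+00,  0.00000000e+00,
         1.00000000e+00]])}
{'t': 0.1, 'joint_positions': array([ 1.32081317,  0.68991744, -0.1945565 ,  1.56625453,  0.15731592,
        0.90253726, -0.21508351]), 'dq': array([-0.00034647, -0.00290925,  0.00035275, -0.00364792,  0.00174248,
        0.00075241, -0.00024416]), 'tau': array([-4.08133419e-03, -5.40603089e+01, -1.27160557e+00, -1.58986723e+01,
        9.44751460e-03,  4.38462550e-03,  9.04002206e-07]), 'tcp_pos': array([ 0.17479397, -0.59943113,  0.23055051]), 'eef_rot': array([ 9.89940525e-01,  1.41481508e-01, -1.80404625e-04, -8.41343219e-04]), 'contact_force': array([-0.07608054,  0.36407548,  0.51429575]), 'torque': array([0.02842919, 0.03769008, 0.03708082]), 'grasp_force': 0.0, 'finger_gap': 0.9998945895914636} 0.0187
```

View pics/scene0.png

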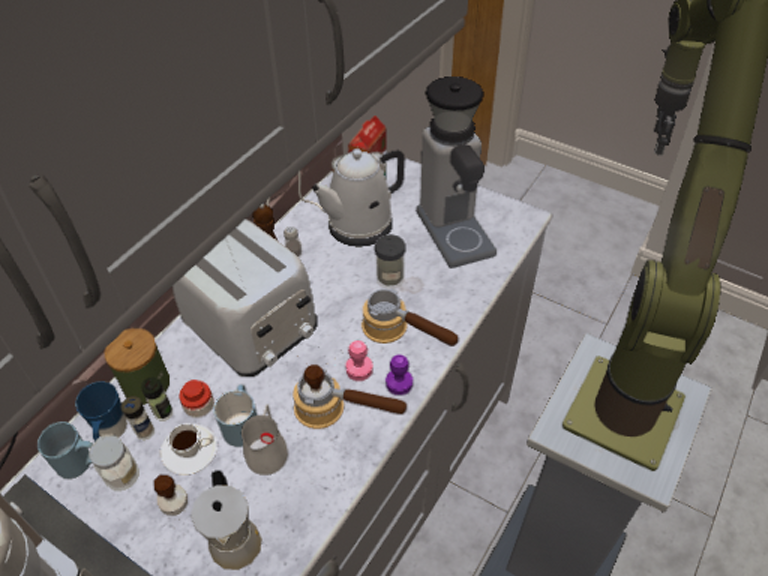

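View pics/top0.png

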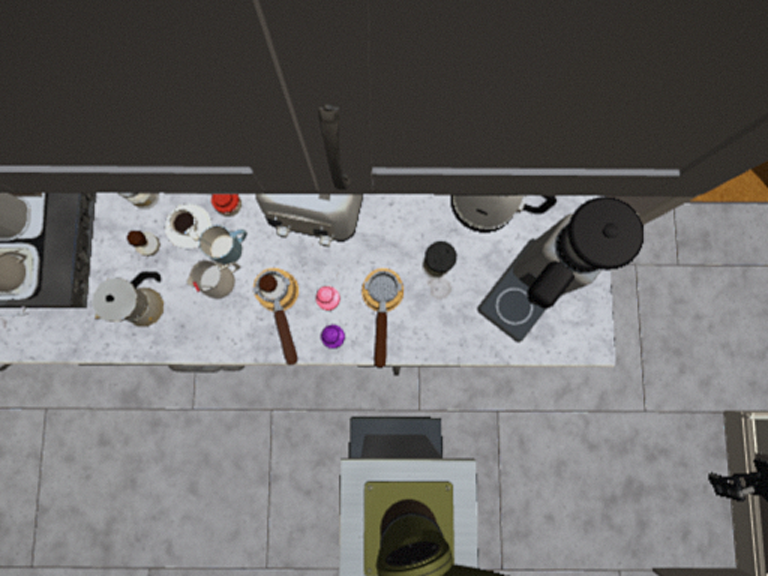

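The empty portafilter is the right-hand one in the top view: basket about (382,290), handle end (380,365). The tamper is in the left-hand one, and the grinder is at right with its base-plate ring at about (515,306). Next I'll enlarge crops to get accurate pixels.

```bash
cat > h.py <<'E'
import numpy as np, cv2
from scipy.spatial.transform import Rotation as R
from plant import *
def cam(n):
    c=get_calibration(n)
    if "mount" in c:
        s=get_state(); M=np.eye(4); M[:3,:3]=R.from_quat(s["eef_rot"]).as_matrix(); M[:3,3]=s["tcp_pos"]
        return c,M@c["mount"]
    T=np.eye(4); T[:3,:3]=R.from_quat(c["attitude"]).as_matrix(); T[:3,3]=c["xyz"]; return c,T
def unproj(n,px,z,ct=None):
    c,T=ct or cam(n); out=[]
    for (u,v),zz in zip(px,np.broadcast_to(z,len(px))):
        d=np.array([(u-c["cx"])/c["fx"],(v-c["cy"])/c["fy"]]); s=d.copy()
        for _ in range(20): s=d/(1+c["k1"]*(s@s))
        w=T[:3,:3]@np.r_[s,1]; out.append(T[:3,3]+w*(zz-T[2,3])/w[2])
    return np.array(out)
def proj(n,P,ct=None):
    c,T=ct or cam(n); p=(np.atleast_2d(P)-T[:3,3])@T[:3,:3]; s=p[:,:2]/p[:,2:]
    s=s*(1+c["k1"]*(s**2).sum(1))[:,None]; return s*[c["fx"],c["fy"]]+[c["cx"],c["cy"]]
E
python3 - <<'E'
from h import *
print(unproj("top",[(382/1.5,290/1.5),(380/1.5,365/1.5),(515/1.5,306/1.5),(289/1.5,362/1.5)],[.086,.073,.032,.073]))
t=snapshot("top"); s=snapshot("scene")
a=cv2.resize(t[170:250,220:420],(800,320),interpolation=cv2.INTER_CUBIC)   # x4
b=cv2.resize(s[45:180,230:340],None,fx=2,fy=2,interpolation=cv2.INTER_CUBIC)
b2=cv2.resize(s[180:235,230:320],None,fx=4,fy=4,interpolation=cv2.INTER_CUBIC)
o=np.zeros((592,800,3),np.uint8); o[:320]=a; o[322:592,:220]=b; o[322:542,240:600]=b2
cv2.imwrite("pics/c1.png",o[:,:,::-1])
E
```

```text
[[ 0.53964138  0.06179907  0.086     ]
 [ 0.37005773  0.06565813  0.073     ]
 [ 0.51059563 -0.25522258  0.032     ]
 [ 0.37585411  0.27165608  0.073     ]]
```

View pics/c1.png

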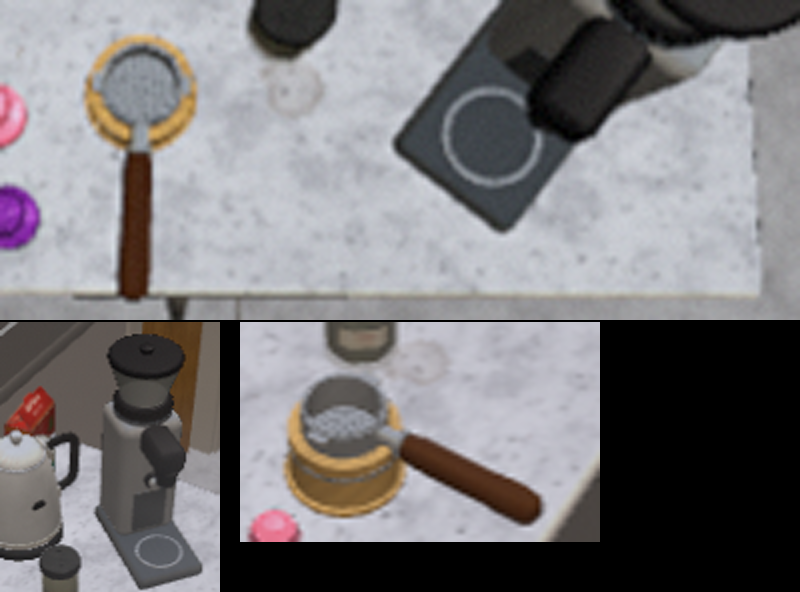

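The crop shows the empty portafilter's rim centre at about (142,84), handle start (141,152) and end (134,296). The base-plate corners are at (396,145) and (503,231), and the ring centre is at (492,136). The spout juts from the upper right towards the lower left.

```bash
python3 - <<'E'
from h import *
f=lambda L:[(u/4+220-.375,v/4+170-.375) for u,v in L]
P=unproj("top",f([(142,84),(141,152),(134,296),(396,145),(503,231),(492,136),(500,3),(576,150)]),[.086,.073,.073,.032,.032,.032,.032,.032])
print(P.round(4))
h=P[1]-P[2]; print("pf yaw",np.arctan2(h[1],h[0]))
e=P[4]-P[3]; print("front edge len",np.linalg.norm(e[:2])); x=np.array([-e[1],e[0]])/np.linalg.norm(e[:2])
print("yaw from front",np.arctan2(x[1],x[0])); 
for a,b in((3,6),(4,7)):
  d=P[b]-P[a]; print("side yaw",np.arctan2(d[1],d[0]))
m=(P[3]+P[4])[:2]/2; print("chute from edge",m+x*.062,"ring",P[5][:2])
E
```

```text
[[ 0.549   0.0603  0.086 ]
 [ 0.4918  0.0608  0.073 ]
 [ 0.3691  0.0664  0.073 ]
 [ 0.5035 -0.1669  0.032 ]
 [ 0.4275 -0.2598  0.032 ]
 [ 0.5119 -0.2527  0.032 ]
 [ 0.633  -0.2638  0.032 ]
 [ 0.4997 -0.3272  0.032 ]]
pf yaw -0.045443139347714684
front edge len 0.11998831776386153
yaw from front -0.6857022615692139
side yaw -0.6424173050603053
side yaw -0.7509088132657393
chute from edge [ 0.51345824 -0.25260237] ring [ 0.51193037 -0.25273753]
```

Base-plate front edge measures 120 mm as specified, and the chute position from the edge agrees with the ring. I'll plan the approach with the camera on the handle-end side, away from the grinder.

```bash
cat >> h.py <<'E'
def rows(wp,g,n0=None):
    "wp: list of (x,y,z,heading) ; from the measured pose; prints rounded rows"
    s=get_state(); Rm=R.from_quat(s["eef_rot"]).as_matrix(); p=np.array(s["tcp_pos"]); out=[]
    for x,y,z,h in wp:
        T=np.array([[np.cos(h),np.sin(h),0],[np.sin(h),-np.cos(h),0],[0,0,-1]])
        # turn is first in the row, shift along axes before the turn assumed
        rv=R.from_matrix(Rm.T@T).as_rotvec(); sh=Rm.T@(np.array([x,y,z])-p)
        r=np.r_[rv,sh].round(4); out.append(list(map(float,r))+[g])
        p=p+Rm@r[3:]; Rm=Rm@R.from_rotvec(r[:3]).as_matrix()
    for i,r in enumerate(out): print(r, end=",\n" if i%10<9 else "\n--\n")
def lerp(a,b,n): a,b=np.array(a),np.array(b); return [a+(b-a)*k/n for k in range(1,n+1)]
E
python3 - <<'E'
from h import *
k=np.arange(1,21)
az=np.interp(k,[0,20],[-1.287,.146]); r=np.interp(k,[0,7,14,20],[.624,.425,.425,.445])
z=np.interp(k,[0,5,12,20],[.231,.29,.29,.21]); h=np.interp(k,[0,20],[.284,3.097])
rows(list(zip(r*np.cos(az),r*np.sin(az),z,h)),0)
E
```

```text
[-0.0011, -0.0, -0.1407, 0.0426, -0.0306, -0.012, 0],
[0.0, -0.0, -0.1407, 0.0426, -0.027, -0.0118, 0],
[0.0, -0.0, -0.1406, 0.0423, -0.0242, -0.0118, 0],
[0.0, -0.0, -0.1407, 0.0419, -0.0216, -0.0118, 0],
[0.0, 0.0, -0.1406, 0.0413, -0.0191, -0.0118, 0],
[0.0, 0.0, -0.1407, 0.0405, -0.0169, 0.0, 0],
[0.0, 0.0, -0.1406, 0.0398, -0.0148, 0.0, 0],
[0.0, 0.0, -0.1407, 0.0274, 0.0132, 0.0, 0],
[0.0, 0.0, -0.1406, 0.0265, 0.015, 0.0, 0],
[0.0, 0.0, -0.1407, 0.0254, 0.0168, 0.0, 0]
--
[0.0, 0.0, -0.1406, 0.0241, 0.0186, 0.0, 0],
[0.0, 0.0, -0.1407, 0.0228, 0.0201, 0.0, 0],
[0.0, 0.0, -0.1406, 0.0214, 0.0217, 0.01, 0],
[0.0, 0.0, -0.1407, 0.0198, 0.0231, 0.01, 0],
[0.0, 0.0, -0.1406, 0.0156, 0.0265, 0.01, 0],
[0.0, 0.0, -0.1407, 0.0139, 0.0277, 0.01, 0],
[-0.0, 0.0, -0.1406, 0.012, 0.0288, 0.01, 0],
[-0.0, 0.0, -0.1407, 0.0101, 0.0298, 0.01, 0],
[-0.0, 0.0, -0.1406, 0.0081, 0.0307, 0.01, 0],
[-0.0, 0.0, -0.1407, 0.0061, 0.0313, 0.01, 0]
--
```

move_arm(deltas=[[[0,0,-0.14,0.043,-0.031,-0.012,0],[0,0,-0.14,0.043,-0.027,-0.012,0],[0,0,-0.14,0.042,-0.024,-0.012,0],[0,0,-0.14,0.042,-0.022,-0.012,0],[0,0,-0.14,0.041,-0.019,-0.012,0],[0,0,-0.14,0.041,-0.017,0,0],[0,0,-0.14,0.04,-0.015,0,0],[0,0,-0.14,0.027,0.013,0,0],[0,0,-0.14,0.027,0.015,0,0],[0,0,-0.14,0.025,0.017,0,0]]])

```text
t: 1.45
tcp_pos: [0.3595, -0.2287, 0.2914]
eef_rot: [0.664, 0.747, -0.0, 0.0]
contact_force: [0.6, -0.2, 1.1]
finger_gap: 0.997
grasp_force: 0.0
```

move_arm(deltas=[[[0,0,-0.14,0.024,0.019,0,0],[0,0,-0.14,0.023,0.02,0,0],[0,0,-0.14,0.021,0.022,0.01,0],[0,0,-0.14,0.02,0.023,0.01,0],[0,0,-0.14,0.016,0.026,0.01,0],[0,0,-0.14,0.014,0.028,0.01,0],[0,0,-0.14,0.012,0.029,0.01,0],[0,0,-0.14,0.01,0.03,0.01,0],[0,0,-0.14,0.008,0.031,0.01,0],[0,0,-0.14,0.006,0.031,0.01,0]]])

```text
t: 2.7
tcp_pos: [0.4453, 0.0655, 0.2109]
eef_rot: [0.027, 1.0, -0.0, 0.0]
contact_force: [0.6, 0.1, -0.8]
finger_gap: 1.0
grasp_force: 0.0
```

```bash
python3 - <<'E'
from h import *
s=get_state(); print(s["tcp_pos"],s["eef_rot"],s["joint_positions"])
print(cam("wrist")[1].tolist())
cv2.imwrite("pics/w1.png",cv2.resize(snapshot("wrist")[:,:,::-1],(768,576),interpolation=cv2.INTER_CUBIC))
E
```

```text
[0.44531858 0.06547477 0.21089834] [ 2.68989645e-02  9.99638147e-01 -3.54443044e-05  1.42634062e-04] [ 0.32296129  0.63439404 -0.91232066  2.07518392  0.72470471  0.78582452
  0.47536365]
[[0.053945485780904905, 0.9500114351007678, 0.30751936157198256, 0.36658204574764164], [0.9985438150736996, -0.05121068342125532, -0.01696217207751315, 0.0702774788687261], [-0.00036598076641498894, 0.30798658912573684, -0.9513906279634936, 0.35269750587681487], [0.0, 0.0, 0.0, 1.0]]
```

View pics/w1.png

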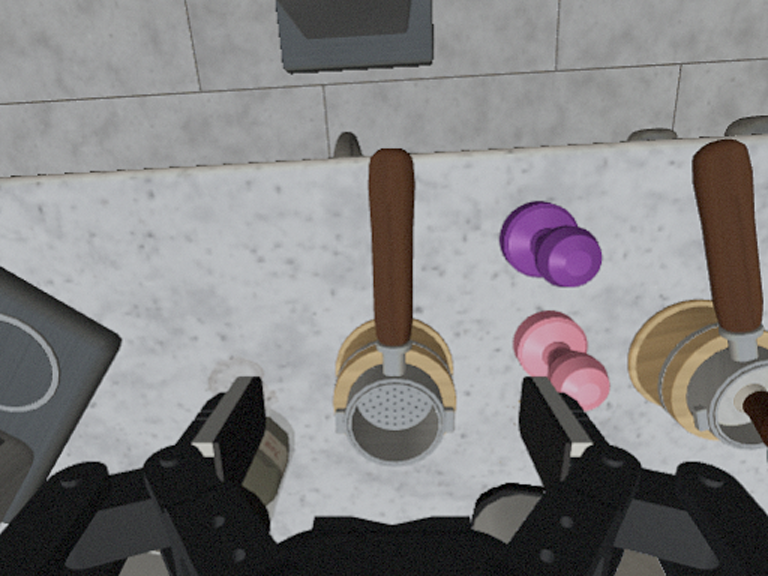

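The wrist view shows the handle end at (391,150), the handle start at (395,345), and the rim centre near (395,421). The open fingers straddle its line.

```bash
python3 - <<'E'
from h import *
P=unproj("wrist",[((u+.5)/1.5-.5,(v+.5)/1.5-.5) for u,v in[(391,160),(395,340),(395,421),(336,419),(455,421)]],[.073,.073,.086,.083,.083])
print(P.round(4)); h=P[1]-P[0]; print(np.arctan2(h[1],h[0])); h=P[2]-P[0]; print(np.arctan2(h[1],h[0])); d=P[4]-P[3];print(np.linalg.norm(d),np.arctan2(-d[0],d[1]))
E
```

```text
[[0.3709 0.0746 0.073 ]
 [0.4895 0.0721 0.073 ]
 [0.5453 0.0696 0.086 ]
 [0.5438 0.0281 0.083 ]
 [0.5494 0.112  0.083 ]]
-0.02128037357899753
-0.028731106565343494
0.08414816841015066 -0.06691463007626589
```

```bash
python3 - <<'E'
from h import *
s=get_state(); print(s["t"],s["tcp_pos"],s["eef_rot"]); print(cam("wrist")[1][:3].round(4))
T=np.array([[0.053945,0.95001,0.307519,0.366582],[0.99854,-0.05121,-0.016962,0.070277],[-0.000366,0.307987,-0.95139,0.352698],[0,0,0,1]])
P=unproj("wrist",[((u+.5)/1.5-.5,(v+.5)/1.5-.5) for u,v in[(391,160),(395,340),(395,421)]],[.073,.073,.086],(get_calibration("wrist"),T)); print(P)
E
```

```text
2.75 [0.44492653 0.07062105 0.21066198] [2.19178994e-02 9.99756091e-01 2.71057975e-03 1.33031660e-04]
[[ 0.044   0.9504  0.3078  0.3661]
 [ 0.999  -0.0434 -0.0087  0.0739]
 [ 0.0051  0.3078 -0.9514  0.3525]]
[[0.37135937 0.06948661 0.073     ]
 [0.48999809 0.06577864 0.073     ]
 [0.54585219 0.06280277 0.086     ]]
```

The arm was still settling. Using the pose at the moment of the picture, the handle runs (0.371,0.0695) to (0.490,0.066) with yaw about -0.038, and the grip point is about (0.442,0.067). I'll descend now.

move_arm(deltas=[[[0,0,0,0.003,-0.001,0.02,0],[0,0,0,0,0,0.025,0],[0,0,0,0,0,0.025,0],[0,0,0,0,0,0.025,0],[0,0,0,0,0,0.025,0],[0,0,0,0,0,0.018,0],[0,0,0,0,0,0.012,0],[0,0,0,0,0,0.006,0],[0,0,0,0,0,0,0],[0,0,0,0,0,0,0]]])

```text
t: 4.0
tcp_pos: [0.4423, 0.0638, 0.0557]
eef_rot: [0.029, 1.0, 0.0, 0.0]
contact_force: [0.4, 1.3, -0.1]
finger_gap: 0.998
grasp_force: 0.0
```

```bash
python3 - <<'E'
from h import *
s=get_state(); print(s["t"],s["tcp_pos"],s["eef_rot"],s["dq"].round(3))
cv2.imwrite("pics/w2.png",cv2.resize(snapshot("wrist")[:,:,::-1],(768,576),interpolation=cv2.INTER_CUBIC))
s=get_state(); print(s["t"],s["tcp_pos"],s["eef_rot"])
E
```

```text
4.0 [0.44228897 0.06378818 0.05566167] [2.90351638e-02 9.99578319e-01 7.73503928e-05 3.69421596e-04] [ 0.002 -0.003 -0.002  0.     0.003 -0.001 -0.002]
4.05 [0.4423221  0.06376687 0.05570721] [2.90111845e-02 9.99578987e-01 8.22081729e-05 4.38691945e-04]
```

View pics/w2.png

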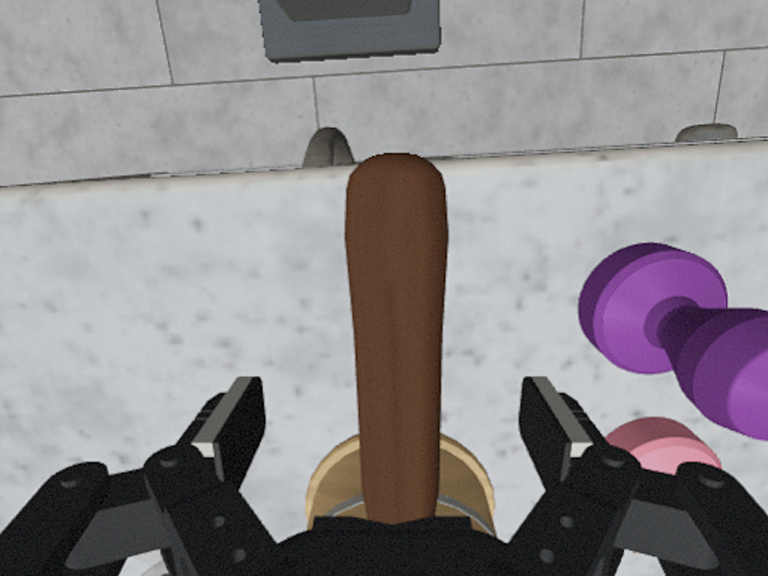

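The handle appears at column ~399 and the fingers are centred on ~392, so about 2 mm towards +y and slightly rotated. I'll correct that and close firmly, since the basket's moment loads the pads in torsion.

move_arm(deltas=[[[0,0,-0.015,0,0.002,0,0],[0,0,0,0,0,0,80],[0,0,0,0,0,0,150],[0,0,0,0,0,0,200],[0,0,0,0,0,0,255],[0,0,0,0,0,0,255],[0,0,0,0,0,0,255],[0,0,0,0,0,0,255],[0,0,0,0,0,0,255],[0,0,0,0,0,0,255]]], squeeze=90)

```text
t: 5.3
tcp_pos: [0.4421, 0.0658, 0.0553]
eef_rot: [0.021, 1.0, 0.0, 0.0]
contact_force: [-0.4, -0.8, 3.4]
finger_gap: 0.298
grasp_force: 89.4
```

move_arm(deltas=[[[0,0,0,0,0,-0.005,255],[0,0,0,0,0,-0.01,255],[0,0,0,0,0,-0.01,255],[0,0,0,0,0,-0.01,255],[0,0,0,0,0,-0.01,255],[0,0,0,0,0,-0.01,255],[0,0,0,0,0,-0.015,255],[0,0,0,0,0,-0.015,255],[0,0,0,0,0,-0.01,255],[0,0,0,0,0,0,255]]])

```text
t: 6.55
tcp_pos: [0.4422, 0.0656, 0.1506]
eef_rot: [0.022, 1.0, 0.0, 0.0]
contact_force: [-0.1, -0.6, -2.9]
finger_gap: 0.298
grasp_force: 89.0
```

```bash
python3 - <<'E'
from h import *
s=get_state(); print(s["t"],s["tcp_pos"],s["eef_rot"],s["contact_force"],s["torque"],s["joint_positions"])
print(repr(cam("wrist")[1].round(5)))
w=snapshot("wrist"); t=snapshot("scene")
o=np.zeros((384,800,3),np.uint8); o[:,:512]=w; o[:240,520:800]=cv2.resize(t[140:260,220:360],(280,240),interpolation=cv2.INTER_CUBIC)
cv2.imwrite("pics/w3.png",o[:,:,::-1])
E
```

```text
6.55 [0.44223711 0.06560678 0.15060412] [2.16634091e-02 9.99765273e-01 6.75015395e-06 3.09674878e-04] [-0.12551258 -0.57314047 -2.93724443] [0.01975542 0.28065096 0.00609496] [ 0.23383944  0.71404577 -0.78485892  2.14853118  0.88428385  0.64184632
  0.34098618]
array([[ 4.3480e-02,  9.5039e-01,  3.0800e-01,  3.6341e-01],
       [ 9.9905e-01, -4.1280e-02, -1.3670e-02,  6.9570e-02],
       [-2.7000e-04,  3.0830e-01, -9.5129e-01,  2.9238e-01],
       [ 0.0000e+00,  0.0000e+00,  0.0000e+00,  1.0000e+00]])
```

View pics/w3.png

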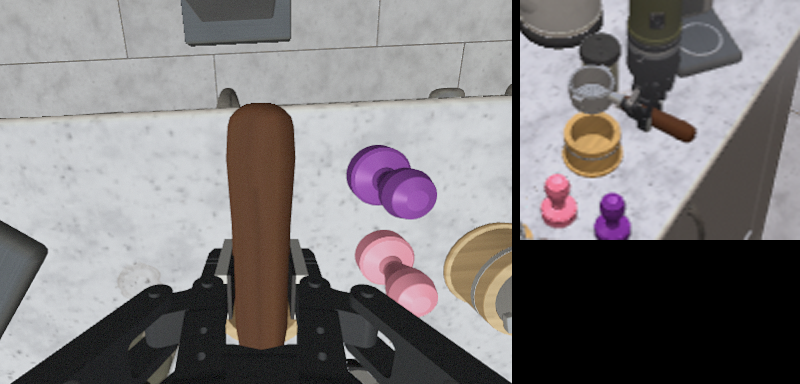

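Lifted and clear: the basket is at about (256,184) in the scene image, and the stand below is empty. To check the grip I'll overlay the model pose (level, 105 mm) on the scene image.

```bash
cat >> h.py <<'E'
def pf(dx=.105,pitch=0,dyaw=0):
    "pf pose (R,origin) from the tool pose; tool x = pf -x"
    s=get_state(); Rt=R.from_quat(s["eef_rot"]).as_matrix()
    Rp=Rt@np.diag([-1,1,-1.])@R.from_euler("zy",[dyaw,pitch]).as_matrix()
    g=s["tcp_pos"]-Rt[:,2]*env.hold_point_z
    return Rp,g-Rp@np.array([-dx,0,.029])
def pts(Rp,o):
    a=np.linspace(0,2*np.pi,60); c=np.c_[np.cos(a),np.sin(a)]
    L=[np.c_[.033*c,0*a+.042],np.c_[.033*c,0*a],np.array([[x,0,.029] for x in np.linspace(-.185,-.06,40)]),np.array([[0,y,.03] for y in(-.0425,.0425)])]
    return [l@Rp.T+o for l in L]
def overlay(name,img,k,box,P,col=((255,0,0),(0,255,0),(255,255,0),(0,255,255))):
    x0,y0,x1,y1=box; o=cv2.resize(img[y0:y1,x0:x1],None,fx=k,fy=k,interpolation=cv2.INTER_CUBIC)
    for l,c in zip(P,col):
        for u,v in proj(name,l): cv2.circle(o,(int((u-x0+.5)*k),int((v-y0+.5)*k)),1,c,-1)
    return o
E
python3 - <<'E'
from h import *
Rp,o=pf(); print(o,Rp.round(3)); t=snapshot("top"); s=snapshot("scene"); P=pts(Rp,o)
a=overlay("scene",s,6,(230,160,325,225),P); b=overlay("top",t,5,(235,170,280,250),P)
q=np.zeros((400,800,3),np.uint8); q[:a.shape[0],:a.shape[1]]=a; q[:b.shape[0],572:572+b.shape[1]]=b[:,:228]
cv2.imwrite("pics/c2.png",q[:,:,::-1])
E
```

```text
[0.54671382 0.06091194 0.13955819] [[ 0.999  0.043  0.001]
 [-0.043  0.999  0.   ]
 [-0.001 -0.     1.   ]]
```

View pics/c2.png

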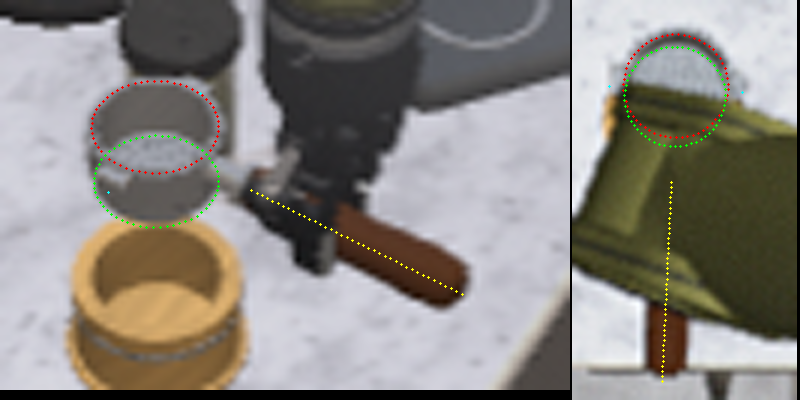

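The model fits within a couple of mm: grip about 105 mm, level. Next I'll go to a point 50 mm short of the switch, already square to the grinder.

```bash
python3 - <<'E'
from h import *
p=get_state()["tcp_pos"]
rows(lerp([*p,3.098],[.3925,-.1545,.149,np.pi-.686],9),255)
E
```

```text
[-0.0005, -0.001, 0.0723, 0.0044, -0.0247, 0.0001, 255],
[-0.0, 0.0, 0.0713, 0.0027, -0.0249, 0.0001, 255],
[-0.0, 0.0, 0.0714, 0.0008, -0.025, 0.0001, 255],
[-0.0, 0.0, 0.0714, -0.0009, -0.0251, 0.0001, 255],
[-0.0, 0.0, 0.0714, -0.0028, -0.0249, 0.0001, 255],
[-0.0, 0.0, 0.0714, -0.0045, -0.0246, 0.0001, 255],
[-0.0, 0.0, 0.0713, -0.0062, -0.0243, 0.0001, 255],
[-0.0, 0.0, 0.0714, -0.0079, -0.0237, 0.0, 255],
[0.0, 0.0, 0.0714, -0.0097, -0.0232, 0.0001, 255],
```

move_arm(deltas=[[[0,0,0.072,0.004,-0.025,0,255],[0,0,0.071,0.003,-0.025,0,255],[0,0,0.071,0.001,-0.025,0,255],[0,0,0.071,-0.001,-0.025,0,255],[0,0,0.071,-0.003,-0.025,0,255],[0,0,0.071,-0.005,-0.025,0,255],[0,0,0.071,-0.006,-0.024,0,255],[0,0,0.071,-0.008,-0.024,0,255],[0,0,0.071,-0.01,-0.023,0.001,255],[0,0,0,0,0,0,255]]])

```text
t: 8.0
tcp_pos: [0.3927, -0.1573, 0.1487]
eef_rot: [0.337, 0.942, -0.001, -0.001]
contact_force: [0.4, 0.6, -3.7]
finger_gap: 0.297
grasp_force: 89.1
```

```bash
python3 - <<'E'
from h import *
st=get_state(); print(st["t"],st["tcp_pos"],st["eef_rot"],st["contact_force"])
s=snapshot("scene"); t=snapshot("top")
P=pts(*pf())[:3]
# grinder model: chute mouth, base plate rectangle, spout outline
y=-.686; G=np.array([[np.cos(y),-np.sin(y),0],[np.sin(y),np.cos(y),0],[0,0,1]]); c=np.array([.5125,-.2527,0])
def g(L): return (np.array(L)+[.110,0,0])@G.T+c
a=np.linspace(0,2*np.pi,40)
l=lambda A,B:[np.array(A)+(np.array(B)-A)*k for k in np.linspace(0,1,40)]
M=[g(np.c_[-.11+.017*np.cos(a),.017*np.sin(a),0*a+.2]),
   g(l([-.172,-.06,.032],[-.172,.06,.032])+l([-.172,.06,.032],[.055,.06,.032])),
   g(l([-.133,-.027,.276],[-.133,.027,.276])+l([-.133,.027,.23],[-.055,.027,.23])+l([-.133,-.027,.23],[-.133,.027,.23])),
   g(l([-.055,-.06,.28],[-.055,.06,.28])+l([-.055,.06,.28],[-.055,.06,.032]))]
col=((255,0,0),(0,255,0),(255,255,0),(255,0,0),(0,255,0),(255,0,255),(0,255,255))
A=overlay("scene",s,5,(250,70,345,185),P+M,col); B=overlay("top",t,4,(300,130,380,240),P+M,col)
q=np.zeros((580,800,3),np.uint8); q[:A.shape[0],:A.shape[1]]=A; q[:B.shape[0],478:478+B.shape[1]]=B
cv2.imwrite("pics/c3.png",q[:,:,::-1])
E
```

```text
8.0 [ 0.39268809 -0.15726987  0.14869197] [ 3.36736923e-01  9.41598037e-01 -8.51591550e-04 -8.09787261e-04] [ 0.42234165  0.64267746 -3.66856731]
```

View pics/c3.png

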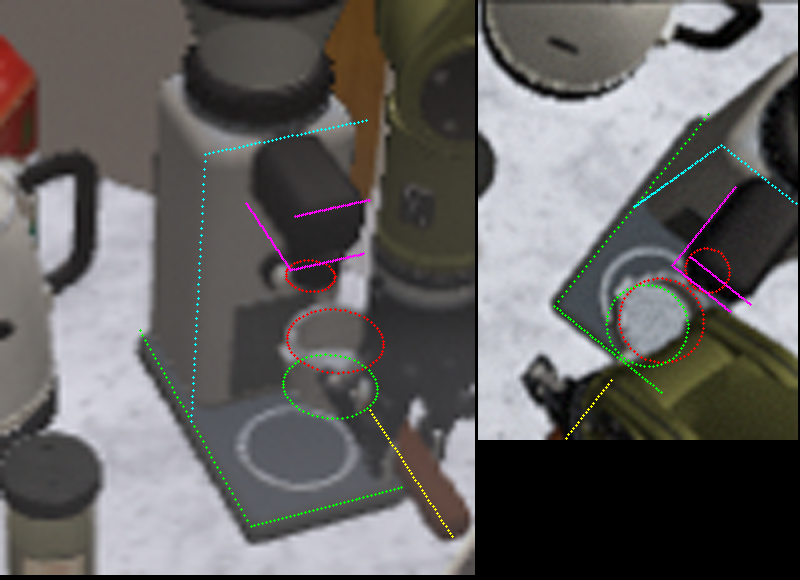

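Base-plate edges, ring and basket all agree with the model in both views. The silver disc at about (270,270) could be the switch or the chute, so I'll check it on the unobstructed first picture.

```bash
python3 - <<'E'
from h import *
s=cv2.resize(cv2.imread("pics/scene0.png")[:,:,::-1],(512,384),interpolation=cv2.INTER_AREA)
t=cv2.resize(cv2.imread("pics/top0.png")[:,:,::-1],(512,384),interpolation=cv2.INTER_AREA)
y=-.686; G=np.array([[np.cos(y),-np.sin(y),0],[np.sin(y),np.cos(y),0],[0,0,1]]); c=np.array([.5125,-.2527,0])
g=lambda L:(np.array(L)+[.110,0,0])@G.T+c
a=np.linspace(0,2*np.pi,60)
M=[g(np.c_[-.11+.017*np.cos(a),.017*np.sin(a),0*a+.2]),g(np.c_[-.11+.017*np.cos(a),.017*np.sin(a),0*a+.23]),
 g(np.c_[0*a-.0785,.011*np.cos(a),.166+.011*np.sin(a)]), g(np.c_[-.11+.04*np.cos(a),.04*np.sin(a),0*a+.032])]
col=((255,0,0),(255,255,0),(0,255,0),(0,255,255))
A=overlay("scene",s,8,(275,90,330,165),M,col)
B=overlay("top",t,5,(310,150,380,230),M,col)
q=np.zeros((600,800,3),np.uint8); q[:A.shape[0],:A.shape[1]]=A; q[:B.shape[0],445:795]=B
cv2.imwrite("pics/c4.png",q[:,:,::-1])
E
```

```text
(no output)
```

View pics/c4.png

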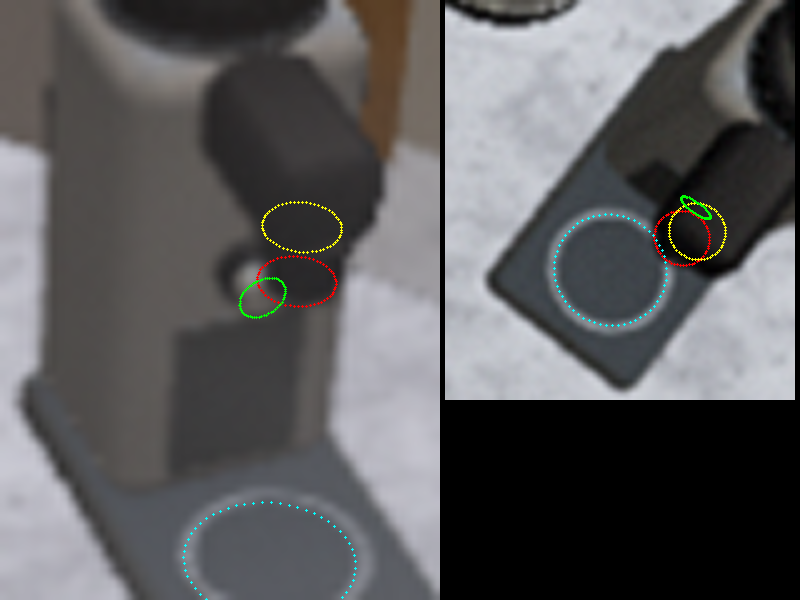

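Chute and ring match in both views, and the silver disc at (238,275) behind the chute is the switch. I'll advance 40 mm first.

move_arm(deltas=[[[0,0,0,-0.006,0.002,0,255],[0,0,0,-0.008,0,0,255],[0,0,0,-0.008,0,0,255],[0,0,0,-0.007,0,0,255],[0,0,0,-0.005,0,0,255],[0,0,0,-0.003,0,0,255],[0,0,0,-0.003,0,0,255],[0,0,0,0,0,0,255],[0,0,0,0,0,0,255],[0,0,0,0,0,0,255]]])

```text
t: 9.35
tcp_pos: [0.426, -0.1789, 0.1493]
eef_rot: [0.335, 0.942, -0.0, -0.0]
contact_force: [-0.9, -0.4, -2.9]
finger_gap: 0.298
grasp_force: 89.1
```

```bash
cat > st.py <<'E'
from h import *
s=get_state(); gx=np.array([.774,-.633,0]); gy=np.array([.633,.774,0]); d=s["tcp_pos"]-[.4312,-.1862,.148]
f=s["contact_force"]; print(s["t"],"to target gx,gy,z mm",(1e3*np.array([d@gx,d@gy,d[2]])).round(1),"F gx,gy,z",(f@gx).round(2),(f@gy).round(2),f[2].round(2),"M",s["torque"].round(2),s["eef_rot"].round(4))
E
python3 st.py
```

```text
9.35 to target gx,gy,z mm [-8.6  2.3  1.3] F gx,gy,z -0.45 -0.83 -2.87 M [ 0.2   0.19 -0.02] [ 3.347e-01  9.423e-01 -1.000e-04 -1.000e-04]
```

move_arm(deltas=[[[0,0,0,-0.001,-0.002,0,255],[0,0,0,-0.001,0,0,255],[0,0,0,-0.001,0,0,255],[0,0,0,-0.001,0,0,255],[0,0,0,-0.001,0,0,255],[0,0,0,-0.001,0,0,255],[0,0,0,-0.001,0,0,255],[0,0,0,-0.001,0,0,255],[0,0,0,0,0,0,255],[0,0,0,0,0,0,255]]])

```text
t: 10.6
tcp_pos: [0.4309, -0.1856, 0.1492]
eef_rot: [0.335, 0.942, -0.0, -0.0]
contact_force: [-2.7, 2.0, -2.0]
finger_gap: 0.298
grasp_force: 89.1
```

```bash
python3 st.py
```

```text
10.6 to target gx,gy,z mm [-0.6  0.3  1.2] F gx,gy,z -3.42 -0.15 -2.04 M [ 0.44  0.66 -0.07] [ 3.348e-01  9.423e-01 -1.000e-04 -2.000e-04]
```

A switch force of about 3 N has come on. I'll back off a little to measure the slope and judge the travel.

move_arm(deltas=[[[0,0,0,0.001,0,0,255],[0,0,0,0.001,0,0,255],[0,0,0,0.001,0,0,255],[0,0,0,0,0,0,255],[0,0,0,0,0,0,255],[0,0,0,0,0,0,255],[0,0,0,0,0,0,255],[0,0,0,0,0,0,255],[0,0,0,0,0,0,255],[0,0,0,0,0,0,255]]])

```text
t: 11.85
tcp_pos: [0.4288, -0.1838, 0.1493]
eef_rot: [0.335, 0.942, -0.0, 0.0]
contact_force: [-2.0, 1.1, -2.5]
finger_gap: 0.294
grasp_force: 89.1
```

```bash
python3 st.py
```

```text
11.85 to target gx,gy,z mm [-3.4  0.3  1.3] F gx,gy,z -2.19 -0.42 -2.5 M [ 0.24  0.62 -0.11] [ 0.3348  0.9423 -0.      0.    ]
```

move_arm(deltas=[[[0,0,0,-0.001,0,0,255],[0,0,0,-0.001,0,0,255],[0,0,0,0,0,0,255],[0,0,0,0,0,0,255],[0,0,0,0,0,0,255],[0,0,0,0,0,0,255],[0,0,0,0,0,0,255],[0,0,0,0,0,0,255],[0,0,0,0,0,0,255],[0,0,0,0,0,0,255]]])

```text
t: 13.1
tcp_pos: [0.4303, -0.1851, 0.1493]
eef_rot: [0.335, 0.942, -0.0, 0.0]
contact_force: [-2.9, 1.8, -2.6]
finger_gap: 0.298
grasp_force: 89.1
```

```bash
python3 st.py; python3 - <<'E'
from h import *
P=pts(*pf())[:3]; s=snapshot("scene"); t=snapshot("top")
y=-.686; G=np.array([[np.cos(y),-np.sin(y),0],[np.sin(y),np.cos(y),0],[0,0,1]]); a=np.linspace(0,6.28,50)
C=np.c_[.017*np.cos(a),.017*np.sin(a),0*a+.2]@G.T+[.5125,-.2527,0]
A=overlay("scene",s,6,(270,90,345,185),P+[C]); B=overlay("top",t,4,(300,150,385,230),P+[C])
q=np.zeros((570,800,3),np.uint8); q[:A.shape[0],:A.shape[1]]=A; q[:B.shape[0],455:795]=B; q[330:570,455:795]=cv2.resize(s[170:290,180:350],(340,240))
cv2.imwrite("pics/c5.png",q[:,:,::-1])
E
```

```text
13.1 to target gx,gy,z mm [-1.4  0.3  1.3] F gx,gy,z -3.42 -0.44 -2.55 M [ 0.38  0.69 -0.14] [ 3.348e-01  9.423e-01 -1.000e-04  0.000e+00]
```

View pics/c5.png

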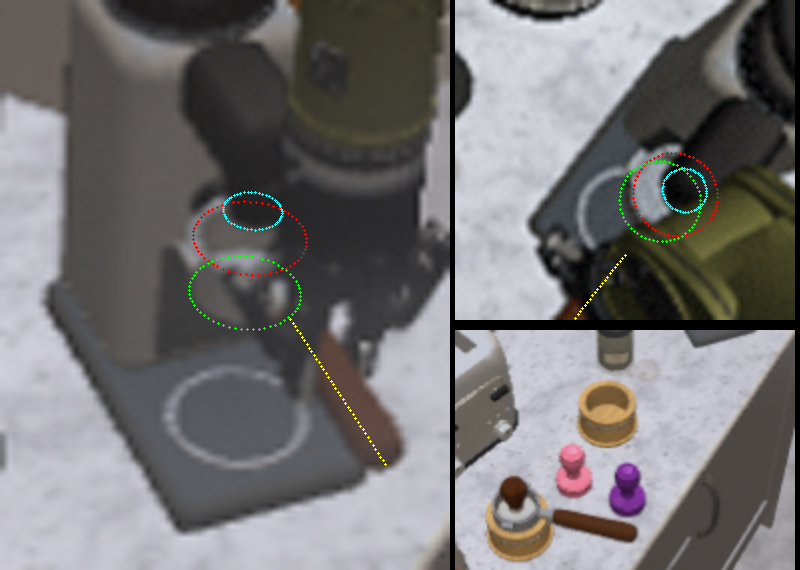

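The basket is centred under the chute with the switch loaded, and the tamper still stands in the other portafilter. I'm handing in.

```bash
python3 -c "
from plant import workorder
print(workorder.hand_in())"
```

```text
the job is handed in; nothing more can be done
None
```

I handed the job in at about 13 s with the empty portafilter held level and centred under the chute, its rim about 20 mm below the mouth. The switch was pushing back with about 3 N and the tamper was still standing in the other portafilter; the hand-in gave no verdict.

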